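# Latch the sprung jig slide at its loading position

## Task

Set the peg-blank jig to its half-open loading position, by pushing only: with a fingertip push the keeper's upright tab round so that the fork swings completely out from under the head of the stop pin, then push the slide by its upright plate all the way to its end stop and release it, so that it springs back and is caught at mid position by the dropped pin. Do not lift the pin, and leave everything else on the bench where it is.

Things in the scene. Friction and masses are not known exactly. Their poses are not given: they have to be found in the camera images.
- jig: Peg-blank jig fixed to the bench: wooden base x -125..150, y -55..65 mm, 12 mm thick; aluminium slide; steel bridge over it (x -20..20, y -30..60 mm, top at 56 mm) with a stop pin in a hole. Origin: on the bench under the pin's axis. Jig +x: the way the slide is pushed; +y: from the pin to the keeper's pivot and tab; z up. Yaw varies by about 20 degrees either way.
- slide (a joint): Travel of the sprung slide along jig +x, m: 0 = rest (jaw shut), 0.044 = end stop. Spring back to 0: 3 N at 0, 6 N half-way, 10 N at the end, plus slight friction. A step on it runs under the pin: past 0.024 the pin, if the keeper is out of its way, drops 8 mm behind the step and the freed slide returns only to about 0.022 (mid position). With the keeper under the pin's head it returns to 0.
- push_face (a point): Middle of the rear (jig -x) face of the slide's upright wooden push plate, 65 mm above the bench. The plate is 50 mm wide (jig y), 10 mm thick (jig x), from 19 to 85 mm above the bench, and moves with the slide; at slide = 0 this point is at jig (-95, 0) mm. The cork-lined wooden jaw beyond the bridge is on the same slide.
- keeper (a joint): Turn of the keeper about its pivot, rad, anticlockwise seen from above: a flat steel fork, 60 to 66 mm above the bench, reaching under the pin's head, with an upright tab on its other end. 0 to 0.1 at the start; beyond 0.7 the fork is clear of the head; 1.1 = limit. As it grows, the tab goes to jig -x, the fork to jig +x. Under 1 N at the tab, no spring: it stays where left.
- pivot (a point): Upright axis of the keeper's pivot, fixed on the jig at jig (0, 45) mm, 64 mm above the bench.
- tab (a point): Centre of the keeper's upright steel tab, 45 mm from the pivot, 88 mm above the bench. The tab is 18 mm wide (along the keeper's arm) and 8 mm thick, its top 100 mm above the bench; 60 mm of free space on its side away from the push plate (jig +x side). With the keeper at 0 it is at jig (0, 90) mm.
- pin_top (a point): Centre of the top of the stop pin: loose steel pin, 12 mm thick, 32 mm long, with a brass head 32 mm wide and 10 mm high. Top 76 mm above the bench with the keeper under its head, 74 mm resting on the slide's step, 66 mm dropped behind the step (head on the bridge). It falls by itself and must not be lifted.
- offcut: Bystander: dark wood offcut, 85 x 36 x 22 mm, lying flat. Origin at the centre of its underside.
- jar: Bystander: small white jar with a round light-wood stopper, 42 mm wide, 54 mm tall, upright. Origin at the centre of its underside.
- sander: Bystander: cork sanding block, 90 x 50 x 32 mm, lying flat. Origin at the centre of its underside.
- blank: Bystander: square wooden peg blank, 22 x 22 x 75 mm, standing on end. Origin at the centre of its underside.
- scraper: Bystander: flat scraper with dark wood handle, 150 x 60 x 16 mm, lying flat. Origin at the centre of its underside.
- glue: Bystander: amber glass bottle with black cap, 52 mm wide, 115 mm tall, upright. Origin at the centre of its underside.
- cup: Bystander: blue-glazed cup, 72 mm wide, 75 mm tall, upright. Origin at the centre of its underside.
Mind the look-alikes: they are no part of the job. What is shaped like the part that bears pin_top but blue is not meant.

How it is judged:
On the way, in this order (a step that is already met when the one before it is completed fails the run):
1. the keeper's fork is swung clear of the pin's head, with the slide still near rest (value of joint keeper above 0.7 rad and value of joint slide below 0.015 m), for 0.1 s.
2. the slide is pushed to its end stop, by the fingers (value of joint slide above 0.0405 m and contact force between the fingers and slide above 1 N), for 0.1 s.
At the end, for the whole second after the job is handed in: The slide rests between 18 and 26 mm of its 44 mm travel, held by the stop pin, whose top has dropped to between 60 and 70 mm above the bench; the keeper stays swung out (beyond 0.7 rad) (value of joint slide between 0.018 and 0.026 m and height (world z) of pin_top between 0.06 and 0.07 m and value of joint keeper above 0.7 rad and velocity of joint slide between -0.005 and 0.005 m/s); the robot touches nothing.
It fails at once if the stop pin is lifted (its top above 84 mm) (height (world z) of pin_top above 0.084 m).
It fails at once if a bystander is moved by more than 25 mm (distance of any of offcut, jar, sander, blank, scraper, glue, cup from where it was at the start of the episode above 0.025 m).
It fails at once if a bystander is tipped over (angle between any of offcut, jar, sander, blank, scraper, glue, cup's own z axis and vertical above 0.5 rad).
It also fails if it takes over 42 s, if anything falls off the work surface, if the arm or the gripper's body presses on something with over 40 N, if the wrist force passes 120 N, or if a joint passes its speed limit or range.

## Robot

A 6-joint arm with a two-finger parallel gripper is mounted at the origin on the work surface. World frame = base frame: x ahead of the robot, y to its left, z up, the work surface at z = 0. Lengths are in m, angles in rad, forces in N, time in s.
With the tool pointing down it reaches from about 0.35 to 0.975 m from the base axis. Payload 4.9 kg.
Tool frame: the origin (TCP) lies at the very end of the fingers, on their centre line; the grasp point (between the pads) lies 19 mm behind it; z points along the fingers, x is the direction in which the jaws open and shut, and the axes are right-handed (so a half turn about z gives the same grasp; the last joint's range is limited). The gripper opens to 85 mm and grips with 20 to 120 N. Pads are 22 mm wide; open, the fingers measure 114 mm over their backs; the gripper's body (76 mm by 85 mm) begins 54 mm behind the grasp point. The pads swing forward as they close: fully open they stand 13 mm farther back than shut.
Start: joints at [1.058, 0.053, 1.613, -0, 1.476, -0.119], TCP at [0.24, 0.577, 0.231] pointing down, gripper open.
Joint ranges: [-3.01, 3.01], [-1.01, 2.22], [0.06, 2.58], [-1.02, 4.17], [0.09, 2.62], [-3.14, 3.14]. Speed limits (rad/s): [2.57, 2.57, 3.14, 3.14, 3.14, 3.14].

## Interface

Orientations are given as a rotation vector (axis times angle).
In Python, from station import monitor, imaging, ticket gives the robot as it stands.
- The arm moves only by the tool step_arm, never from a script. Its argument "targets" is one flat list of numbers, 4 for each row, row after row: the shift along the tool's x, y, z in m, then the turn about the tool's z in rad. In form: [tx, ty, tz, roll, tx, ty, tz, roll, ...]. A call has 1 to 12 rows; each row is the pose to reach, as a shift and turn from the pose measured when the call began, along the tool's axes at that moment; what a row does not reach only later rows make up. A row lasts 1/12 s, in which the tool goes at most 41.7 mm and 7.16 degrees, less where a joint would pass 70% of its speed; a pose out of reach is approached as far as the arm can. A call with a gripper value outside its range is refused whole. "grip" is the finger opening in m, from 0 to 0.0854, set as the call begins (left out, the last holds). The fingers move at their own pace and stop on an object; "force" is the grip in N (left out, the last holds). Time passes only in rows, so rows that repeat a pose let the fingers close. It gives the time, the measured TCP pose, the force and the opening at its end, in the units of the state.
- monitor.get_obs(): the state, without advancing time (a new reading comes with each control period).
- imaging.get_image(name): name is "side" or "top" or "wrist"; returns a dict with "color" (400x640x3 uint8, red, green, blue), "depth" (400x640 float32, m along the optical axis (not along the pixel's ray), 0 where there is no reading), "fov_y" (degrees; the focal length in pixels is half the picture's height over the tangent of half this angle, whatever the lens; pixels are square), "cx", "cy" (the principal point, pixels), "R" (3x3) and "t" (3): a world point X has camera coordinates R X + t. Camera axes: x right, y down, z forward; pixel columns grow to the right and rows downward; lengths in m; the calibration is good to about 2 mm. The wrist camera is an equidistant fisheye: a pixel r from the principal point sees the ray r / f radians off the axis. A picture is of the moment at which its call begins.
- ticket.finish_job(): hands the job in, once; it reports no verdict.
Trained networks look in a picture, given as the dict that the camera call returned (one of the last four; its "shot" number tells which), for a name from the list of things; names that differ only in an ending like _2 or _b are one class to them, and where a whole thing is asked for, a point or a joint stands for the part that bears it (a point fixed in the world has none). Each returns a list of dicts, best first, with "score" (0 to 1); they miss things now and then, are a little off and sometimes report something else, mostly with a low value. They report only what shows in the picture. A call takes as long as a camera call. They do not tell look-alikes from the thing itself.
- imaging.search_frame(name, picture): "uv" ([column, row] in pixels, amid what is visible of it).
- imaging.mark_of(name, picture): "uv" ([column, row] in pixels: a listed point, or the origin of a listed thing).
The state is a dict: "t": time; "q": joint angles; "dq": joint speeds; "effort": joint torques, N m; "tool_pos": TCP position; "tool_rot": TCP orientation; "contact_force": force on the tool from outside, world axes, zero at the start; "wrist_torque": the same for the moment, N m; "opening": finger opening in m.
Only numpy, scipy, OpenCV 4.12 (cv2) and the standard library are available. Lean on these libraries where they do the work, as an engineer would, in place of code of your own. Each camera call takes 0.05 s, during which the arm holds its last target.

## Working session

There is one attempt and no reset: what is moved stays moved. The work goes in short steps, Python scripts to look and compute and a tool call to move; the robot and the scene stay as the last step left them, time stands still between calls to the robot, and variables do not carry over. Pictures are saved under pics/ and viewed, and the job is handed in when it is done.

Besides the shell and the picture viewer there is one more tool, called as name(argument=value, ...), one argument or row to a line, values as JSON. step_arm: Moves the arm, as the interface text tells. Its arguments: {"type":"object","properties":{"targets":{"type":"array","items":{"type":"number"}},"grip":{"type":"number"},"force":{"type":"number"}},"required":["targets"]}

```bash
ls; mkdir -p pics
cat > h.py <<'E'
import numpy as np, cv2, pickle
from station import monitor, imaging, ticket
def f(p): return 200/np.tan(np.radians(p["fov_y"])/2)
def world(p,u,v,d):
    F=f(p); c=np.array([(u-p["cx"])/F*d,(v-p["cy"])/F*d,d]); return np.array(p["R"]).T@(c-np.array(p["t"]))
def ray_z(p,u,v,z):
    R=np.array(p["R"]);t=np.array(p["t"]); o=-R.T@t; d=R.T@np.array([(u-p["cx"])/f(p),(v-p["cy"])/f(p),1]); return o+d*(z-o[2])/d[2]
def proj(p,X):
    c=np.array(p["R"])@np.array(X)+np.array(p["t"]); return np.array([p["cx"]+f(p)*c[0]/c[2],p["cy"]+f(p)*c[1]/c[2]])
def save(p,name,box=None,s=1):
    im=p["color"][...,::-1]
    if box: x0,y0,x1,y1=box; im=im[y0:y1,x0:x1]
    cv2.imwrite("pics/"+name,cv2.resize(im,None,fx=s,fy=s,interpolation=cv2.INTER_CUBIC))
E
python3 - <<'E'
from h import *
o=monitor.get_obs(); print(o)
for n in ("side","top"):
    p=imaging.get_image(n); save(p,n+"0.png"); print(n,p["fov_y"],-np.array(p["R"]).T@p["t"])
    for k in ("push_face","pivot","tab","pin_top","jig"):
        for r in imaging.mark_of(k,p)[:3]: 
            z=dict(push_face=.065,pivot=.064,tab=.088,pin_top=.076,jig=0)[k]
            print(k,np.round(r["uv"],1),round(r["score"],2),ray_z(p,*r["uv"],z).round(4))
E
```

```text
pics
{'t': 0.0, 'q': array([ 1.05802017e+00,  5.33796739e-02,  1.61430738e+00, -8.29110589e-07,
        1.47600293e+00, -1.19016248e-01]), 'dq': array([ 1.61882356e-03,  9.53943285e-04,  9.96572756e-04, -1.31614895e-03,
        3.77525096e-05, -1.57047505e-03]), 'effort': array([ 2.11786071e-03, -3.93678725e+01, -3.70180321e+01,  6.84540169e-05,
        7.02526944e-03,  2.99205090e-05]), 'tool_pos': array([0.23948757, 0.57661409, 0.23004089]), 'tool_rot': array([ 2.61227313,  1.74346176, -0.00293652]), 'contact_force': array([-0.22168191, -1.14271198,  0.09473329]), 'wrist_torque': array([-0.01798001,  0.05475741, -0.02816955]), 'opening': 0.08512716150530038}
side 48.04842757590842 [-0.08080245 -0.62875719  0.57591283]
push_face [310.  224.5] 0.56 [ 0.4887 -0.059   0.065 ]
pivot [325.6 203.1] 0.75 [ 0.5802 -0.019   0.064 ]
tab [309.8 187.5] 0.62 [0.5774 0.0294 0.088 ]
pin_top [263.2 241.8] 0.76 [ 0.368  -0.0499  0.076 ]
pin_top [411.2 210.1] 0.67 [ 0.6721 -0.1887  0.076 ]
pin_top [337.9 205.9] 0.5 [ 0.5745 -0.0615  0.076 ]
jig [336.9 231.5] 0.9 [ 0.5833 -0.0529  0.    ]
top 52.834793947119195 [0.44219634 0.01947993 0.83589562]
push_face [355. 241.] 0.93 [ 0.4869 -0.0658  0.065 ]
push_face [395.6 182.4] 0.52 [ 0.5993 -0.1497  0.065 ]
pivot [325.4 191.9] 0.9 [ 0.5834 -0.0119  0.064 ]
pivot [410.2 217.5] 0.59 [ 0.5298 -0.1743  0.064 ]
tab [303.6 195.1] 0.93 [0.5738 0.0303 0.088 ]
tab [345.1 195.6] 0.58 [ 0.5712 -0.0479  0.088 ]
pin_top [326.8 288.3] 0.79 [ 0.4004 -0.0092  0.076 ]
pin_top [403.  130.2] 0.75 [ 0.7017 -0.1677  0.076 ]
jig [343.2 198.1] 0.92 [ 0.5811 -0.0516  0.    ]
```

View pics/side0.png

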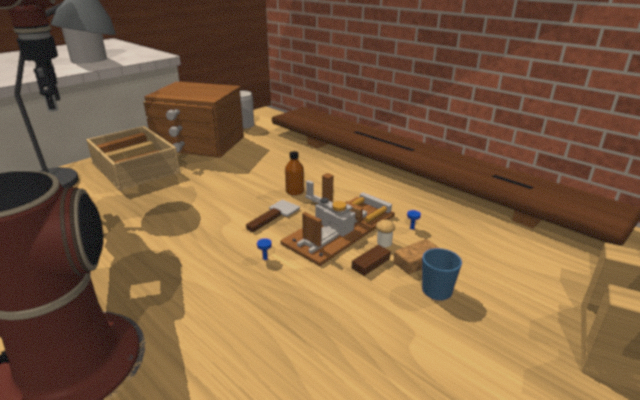

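View pics/top0.png

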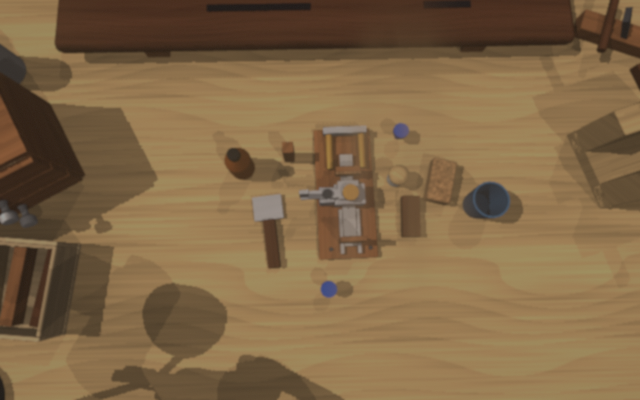

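Run:
```python
from h import *
p=imaging.get_image("top"); save(p,"top1.png",(270,110,450,310),3); pickle.dump(p,open("top.pkl","wb"))
d=p["depth"]
F=f(p); v,u=np.mgrid[0:400,0:640]; 
X=np.stack([(u-p["cx"])/F*d,(v-p["cy"])/F*d,d],-1)-np.array(p["t"]); W=X@np.array(p["R"])
np.save("W.npy",W)
h=W[...,2].copy(); h[d==0]=0
cv2.imwrite("pics/h1.png",cv2.resize(cv2.applyColorMap(np.clip(h[110:310,230:450]*2000,0,255).astype(np.uint8),cv2.COLORMAP_JET),None,fx=3,fy=3,interpolation=0))
```

```text
(no output)
```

View pics/top1.png

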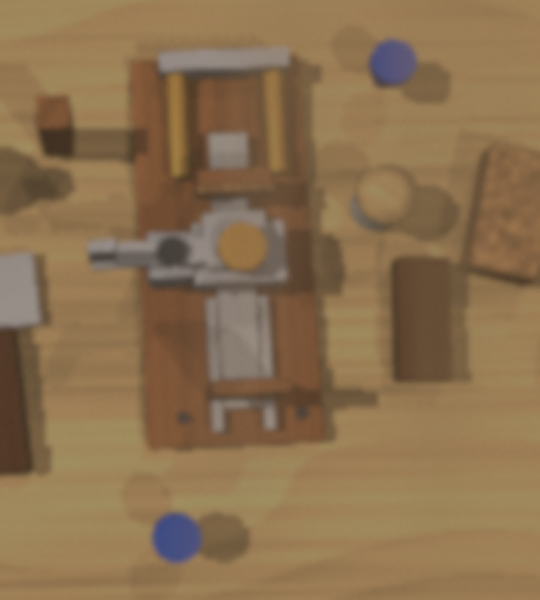

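View pics/h1.png

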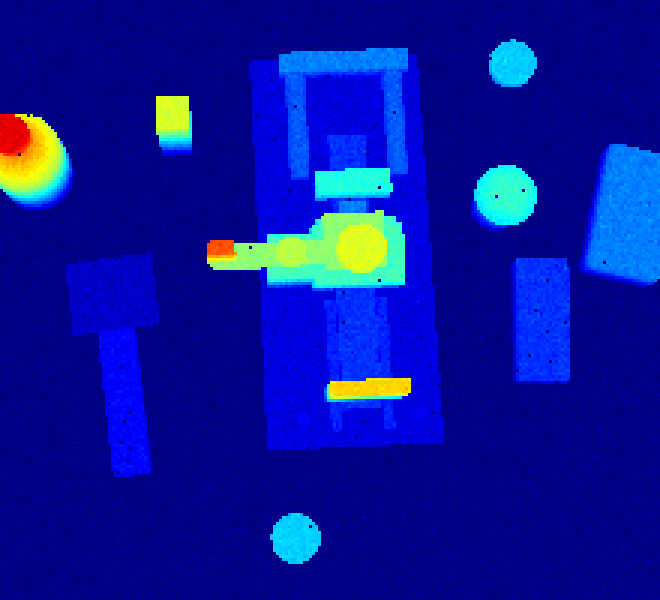

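The true brass-headed pin is at top-view pixel (351,192), on the bridge; the blue-headed pins at (327,288) and (401,130) are look-alikes lying apart. In the enlarged crop the brass head sits in the fork. Next I measure the jig pose.

Run:
```python
from h import *
p=pickle.load(open("top.pkl","rb")); W=np.load("W.npy"); h=W[...,2]
def reg(u0,v0,u1,v1,z0,z1):
    w=W[v0:v1,u0:u1].reshape(-1,3); return w[(w[:,2]>z0)&(w[:,2]<z1)]
base=reg(305,120,385,265,.008,.018)
r=cv2.minAreaRect((base[:,:2]*1000).astype(np.float32)); print("base",r)
tab=reg(295,185,315,203,.093,.11); print("tab",tab.mean(0),cv2.minAreaRect((tab[:,:2]*1000).astype(np.float32)))
pl=reg(335,230,372,246,.078,.095); print("plate",pl.mean(0),cv2.minAreaRect((pl[:,:2]*1000).astype(np.float32)))
pin=reg(338,180,365,205,.0725,.082); print("pin",pin.mean(0),len(pin))
pv=reg(318,186,334,200,.0665,.08);print("pv",pv.mean(0),len(pv))
o=p["color"].astype(int); m=(o[...,0]-o[...,2]>60)&(np.indices(o.shape[:2])[0]>175)
for n,b in dict(blank=(275,135,300,165),glue=(220,140,256,182),scr=(250,190,285,270),jar=(380,160,412,190),off=(398,190,424,240)).items():
    w=reg(*b,.006,.2); print(n,w.min(0).round(3),w.max(0).round(3))
```

```text
base ((592.36865234375, -53.70854187011719), (274.55426025390625, 120.36511993408203), 1.2696419954299927)
tab [0.57709539 0.03078012 0.10138283] ((577.2446899414062, 30.427261352539062), (7.707913398742676, 16.680288314819336), 2.158633232116699)
plate [ 0.49006346 -0.06077244  0.08472612] ((490.2018737792969, -60.345558166503906), (10.058464050292969, 48.89347839355469), 1.2537682056427002)
pin [ 0.57980684 -0.05879592  0.07592166] 211
pv [ 0.57897294 -0.01317842  0.07040258] 106
blank [0.661 0.051 0.007] [0.683 0.072 0.078]
glue [0.623 0.134 0.006] [0.673 0.186 0.118]
scr [0.439 0.077 0.006] [0.592 0.139 0.02 ]
jar [ 0.599 -0.18   0.006] [ 0.639 -0.14   0.057]
off [ 0.495 -0.218  0.006] [ 0.581 -0.166  0.027]
```

```bash
cat >> h.py <<'E'
from scipy.spatial.transform import Rotation as Ro
def plan(x,y,z,yawx=None):
    o=monitor.get_obs(); R=Ro.from_rotvec(o["tool_rot"]).as_matrix(); d=np.array([x,y,z])-o["tool_pos"]
    a=np.degrees(np.arctan2(R[1,0],R[0,0]))
    print("t",round(o["t"],2),"pos",o["tool_pos"].round(4),"F",o["contact_force"].round(2),"xaxis deg",a.round(2),"zaxis",R[:,2].round(3))
    print("shift",(R.T@d).round(4),"dist",np.linalg.norm(d).round(4), "roll for", None if yawx is None else round(np.radians(a-yawx),4))
E
python3 -c "
from h import *
plan(.615,.033,.2,91.3)"
```

```text
t 0.65 pos [0.2398 0.5771 0.2313] F [-0.26 -0.03  0.75] xaxis deg 67.44 zaxis [-0.  0. -1.]
shift [-0.3585  0.5553  0.0313] dist 0.6617 roll for -0.4165
```

step_arm(
  targets=[-0.021,0.033,0,-0.035,-0.042,0.065,0,-0.07,-0.063,0.098,0,-0.105,-0.084,0.131,0,-0.14,-0.105,0.163,0,-0.175,-0.127,0.196,0,-0.21,-0.148,0.229,0,-0.245,-0.169,0.261,0,-0.28,-0.19,0.294,0,-0.315,-0.211,0.327,0,-0.35,-0.232,0.359,0,-0.385,-0.253,0.392,0,-0.417],
  grip=0.0,
  force=40,
)

```text
t: 1.65
tool_pos: [0.5055, 0.1914, 0.2317]
tool_rot: [2.193, 2.249, 0.001]
contact_force: [0.9, 0.9, 0.5]
opening: 0.0002
```

```bash
python3 -c "
from h import *
plan(.615,.033,.18,91.3)"
```

```text
t 1.65 pos [0.5055 0.1914 0.2317] F [0.86 0.88 0.46] xaxis deg 91.42 zaxis [ 0.001  0.    -1.   ]
shift [-0.1611  0.1055  0.0517] dist 0.1994 roll for 0.0021
```

step_arm(
  targets=[-0.032,0.021,0,0,-0.064,0.042,0,0,-0.097,0.063,0.0,0,-0.129,0.084,0.02,0,-0.161,0.1055,0.04,0,-0.161,0.1055,0.052,0,-0.161,0.1055,0.052,0],
)

```text
t: 2.23
tool_pos: [0.6135, 0.0315, 0.1753]
tool_rot: [-2.194, -2.242, 0.006]
contact_force: [-0.5, 0.2, -1.0]
opening: -0.0
```

Run:
```python
from h import *
plan(.615,.033,.08,91.3)
p=imaging.get_image("side"); save(p,"s2.png",(230,120,450,280),3)
p=imaging.get_image("wrist"); save(p,"w2.png")
```

```text
t 2.23 pos [0.6135 0.0315 0.1753] F [-0.51  0.17 -0.96] xaxis deg 91.24 zaxis [-0.006  0.001 -1.   ]
shift [0.0014 0.0022 0.0953] dist 0.0953 roll for -0.001
```

View pics/s2.png

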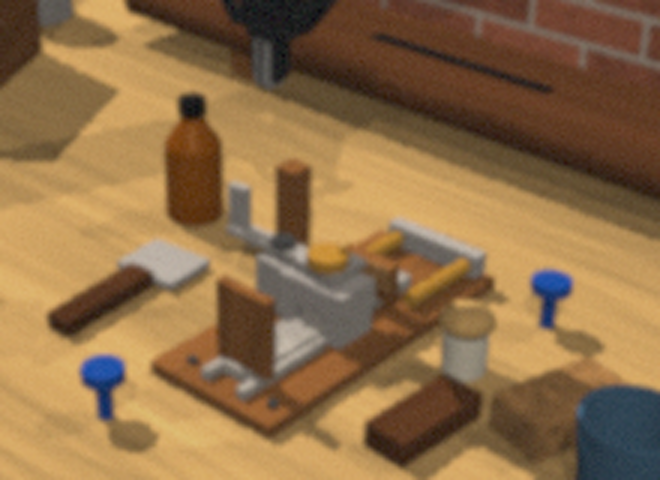

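View pics/w2.png

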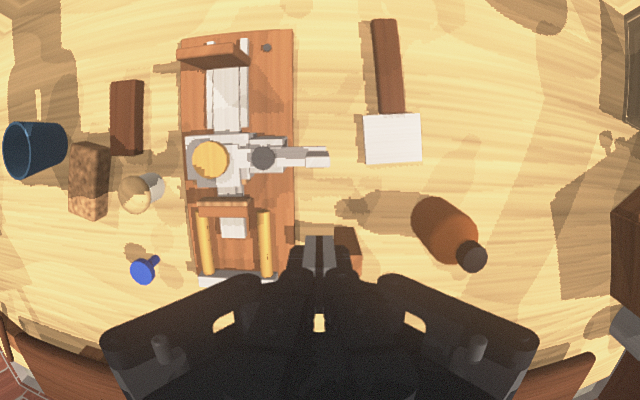

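The closed fingertips (wrist view (320,250)) line up with the tab (318,155), with clear space between them; the pin's brass head is at (208,158). I'll go down next.

step_arm(
  targets=[0.001,0.002,0.03,0,0.001,0.002,0.06,0,0.001,0.002,0.085,0,0.001,0.002,0.095,0,0.001,0.002,0.095,0,0.001,0.002,0.095,0],
)

```text
t: 2.83
tool_pos: [0.6165, 0.0357, 0.0855]
tool_rot: [-2.192, -2.25, -0.001]
contact_force: [0.3, -0.9, 0.7]
opening: -0.0
```

Run:
```python
from h import *
plan(.555,.033,.08,91.3)
p=imaging.get_image("side"); save(p,"s3.png",(260,150,420,270),4)
```

```text
t 2.83 pos [0.6165 0.0357 0.0855] F [ 0.28 -0.95  0.68] xaxis deg 91.5 zaxis [ 0.     0.001 -1.   ]
shift [-0.0011 -0.0616  0.0055] dist 0.0618 roll for 0.0035
```

View pics/s3.png

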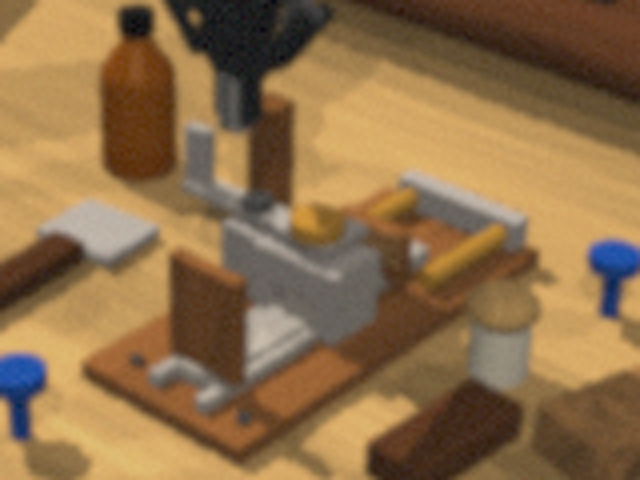

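The fingertip at (235,125) is behind the tab (200,150), on its +x side and above the pin head. I'll push now.

step_arm(
  targets=[-0.001,-0.006,0.006,0,-0.001,-0.012,0.006,0,-0.001,-0.018,0.006,0,-0.001,-0.024,0.006,0,-0.001,-0.03,0.006,0,-0.001,-0.036,0.006,0,-0.001,-0.041,0.006,0,-0.001,-0.046,0.006,0,-0.001,-0.051,0.006,0,-0.001,-0.056,0.006,0,-0.001,-0.06,0.006,0,-0.001,-0.06,0.006,0],
)

```text
t: 3.88
tool_pos: [0.5559, 0.0331, 0.0799]
tool_rot: [-2.192, -2.249, -0.001]
contact_force: [-0.1, 1.1, 1.0]
opening: 0.0002
```

```bash
cat > look.py <<'E'
from h import *
import sys
tag=sys.argv[1]
p=imaging.get_image("side"); save(p,"s%s.png"%tag,(260,150,420,270),4)
p=imaging.get_image("top"); save(p,"t%s.png"%tag,(280,110,430,270),3.7)
d=p["depth"];F=f(p); v,u=np.mgrid[0:400,0:640]
W=(np.stack([(u-p["cx"])/F*d,(v-p["cy"])/F*d,d],-1)-np.array(p["t"]))@np.array(p["R"])
np.save("W%s.npy"%tag,W); W=W[120:270,300:385].reshape(-1,3)
c,s=np.cos(.0227),np.sin(.0227); q=W-np.array([.580,-.0588,0]); j=np.c_[c*q[:,0]+s*q[:,1],-s*q[:,0]+c*q[:,1],q[:,2]]*1000
def st(n,x0,x1,y0,y1,z0,z1):
    m=(j[:,0]>x0)&(j[:,0]<x1)&(j[:,1]>y0)&(j[:,1]<y1)&(j[:,2]>z0)&(j[:,2]<z1); w=j[m]
    print(n,m.sum(),w.mean(0).round(1) if len(w) else "")
    return w
w=st("tab",-60,15,50,110,92,106)
if len(w): t=w.mean(0); print("keeper~",np.arctan2(-t[0],t[1]-45).round(3))
w=st("plate",-110,-30,-25,25,79,92)
if len(w): print("slide~",w[:,0].mean()+90)
st("pin",-9,9,-9,9,56,84)
E
python3 look.py 4; python3 -c "
from h import *
plan(.555,.033,.08,91.3)"
```

```text
tab 0 
plate 112 [-90.   -6.   84.8]
slide~ 0.044197484799525455
pin 45 [-1.4 -3.6 74. ]
t 3.98 pos [0.5563 0.033  0.0798] F [ 0.38 -0.1   0.72] xaxis deg 91.49 zaxis [-0.     0.001 -1.   ]
shift [ 0.     -0.0013 -0.0002] dist 0.0013 roll for 0.0033
```

View pics/s4.png

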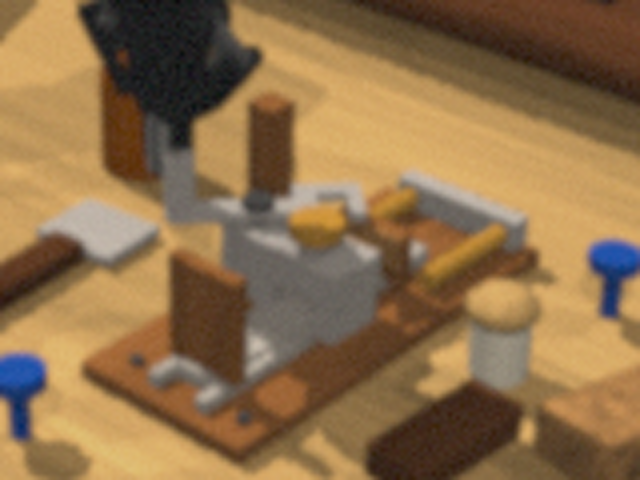

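View pics/t4.png

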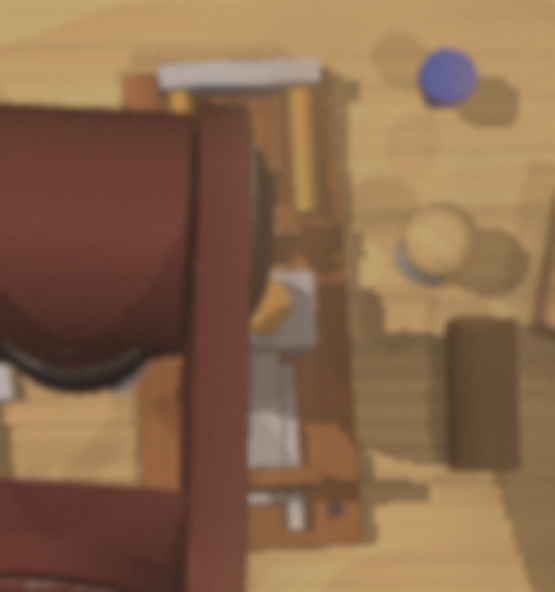

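The side view shows the fork clear of the brass head, at (330,195) against (318,225), and the pin down on the step at 74 mm. I'll nudge it a bit more for margin, then back away.

step_arm(
  targets=[0,-0.003,0,0,0,-0.006,0,0,0,-0.006,0,0,0,-0.006,0,0,0,0.01,0,0,0,0.03,-0.01,0,0,0.04,-0.04,0,0,0.04,-0.08,0,0,0.04,-0.09,0,0,0.04,-0.09,0],
)

```text
t: 4.82
tool_pos: [0.5992, 0.0337, 0.175]
tool_rot: [2.189, 2.246, 0.009]
contact_force: [0.3, -1.0, -0.2]
opening: -0.0003
```

```bash
python3 look.py 5; python3 -c "
from h import *
p=imaging.get_image('side'); d=p['depth']; W=[]
for v in range(165,215):
  for u in range(285,330):
    if d[v,u]>0: W.append(world(p,u,v,d[v,u]))
W=np.array(W); w=W[(W[:,2]>.072)&(W[:,2]<.104)&(W[:,1]>-.02)&(W[:,1]<.04)&(W[:,0]<.575)&(W[:,0]>.51)]; print('tab side',len(w),w.mean(0),w.min(0),w.max(0)); t=w.mean(0)-[.579,-.0138,0]; print(np.arctan2(-t[0],t[1])-.023)
plan(.42,-.061,.17,91.3)"
```

```text
tab 0 
plate 91 [-89.9  -9.2  84.7]
slide~ 0.10222885714010488
pin 18 [ 0.3 -6.9 73.3]
tab side 107 [0.54324437 0.01103269 0.08898511] [ 0.53410165 -0.01466145  0.07219472] [0.57265352 0.01821669 0.10398802]
0.9407634898477919
t 4.97 pos [0.5953 0.034  0.1682] F [ 0.73 -0.55  0.12] xaxis deg 91.48 zaxis [-0.003  0.001 -1.   ]
shift [-0.0904 -0.1777 -0.0014] dist 0.1993 roll for 0.0032
```

View pics/s5.png

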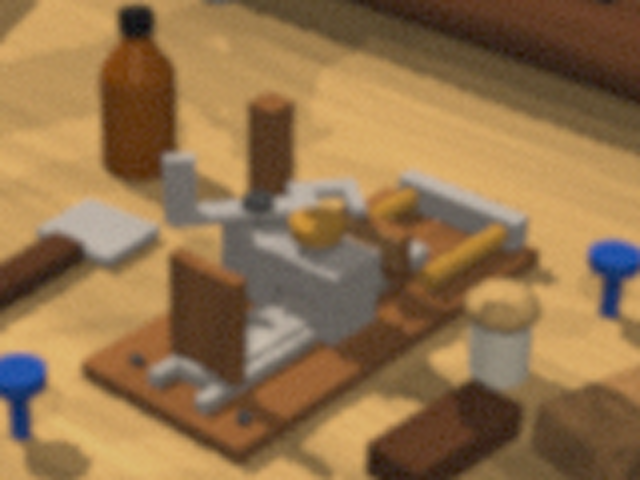

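The tab stands at (180,190) and the fork at (325,190): keeper ≈0.94 rad, slide ≈0. Next is the push plate.

step_arm(
  targets=[-0.018,-0.031,-0.005,0,-0.036,-0.062,-0.005,0,-0.054,-0.093,-0.005,0,-0.072,-0.124,0,0,-0.09,-0.153,0,0.003,-0.09,-0.153,0.02,0.003,-0.09,-0.153,0.05,0.003,-0.09,-0.153,0.08,0.003,-0.09,-0.153,0.11,0.003,-0.09,-0.153,0.113,0.003,-0.09,-0.153,0.113,0.003],
)

```text
t: 5.88
tool_pos: [0.4409, -0.0588, 0.0518]
tool_rot: [-2.189, -2.239, 0.008]
contact_force: [-0.7, 0.1, 0.1]
opening: -0.0005
```

```bash
python3 look.py 6; python3 -c "
from h import *
plan(.520,-.0605,.055,91.3)"
```

```text
tab 48 [-35.7  73.1 100.7]
keeper~ 0.905
plate 0 
pin 83 [ 0.2  0.1 74. ]
t 5.98 pos [ 0.4445 -0.0599  0.056 ] F [ 0.29 -0.57  0.81] xaxis deg 91.31 zaxis [-0.003  0.001 -1.   ]
shift [-0.0024  0.0754  0.0008] dist 0.0755 roll for 0.0002
```

View pics/s6.png

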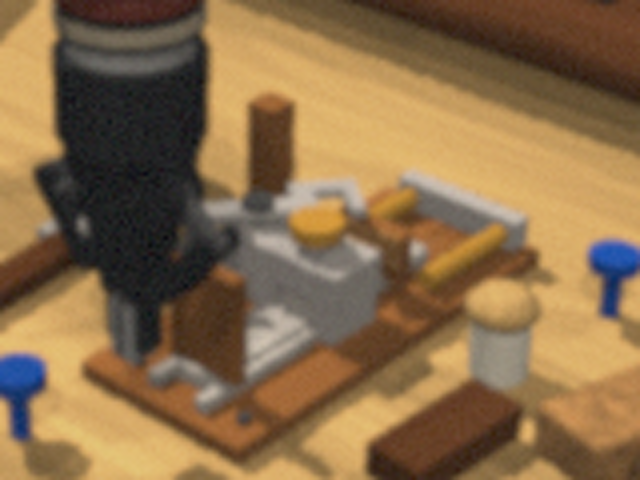

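step_arm(
  targets=[-0.001,0.01,-0.009,0,-0.001,0.018,-0.009,0,-0.001,0.024,-0.009,0,-0.001,0.03,-0.009,0,-0.001,0.036,-0.009,0,-0.001,0.042,-0.009,0,-0.001,0.048,-0.009,0,-0.002,0.054,-0.009,0,-0.002,0.06,-0.009,0,-0.002,0.066,-0.009,0,-0.002,0.07,-0.009,0,-0.002,0.074,-0.009,0],
)

```text
t: 6.98
tool_pos: [0.5165, -0.0595, 0.0643]
tool_rot: [-2.189, -2.241, 0.009]
contact_force: [-10.5, 1.9, 9.2]
opening: 0.0
```

```bash
python3 look.py 7; python3 -c "
from h import *
plan(.520,-.0605,.065,91.3)"
```

```text
tab 48 [-35.8  73.1 101.2]
keeper~ 0.905
plate 0 
pin 0 
t 7.08 pos [ 0.5169 -0.0595  0.0643] F [-8.03  0.78  6.82] xaxis deg 91.35 zaxis [-0.009  0.002 -1.   ]
shift [-0.001   0.0031 -0.0007] dist 0.0033 roll for 0.0009
```

View pics/s7.png

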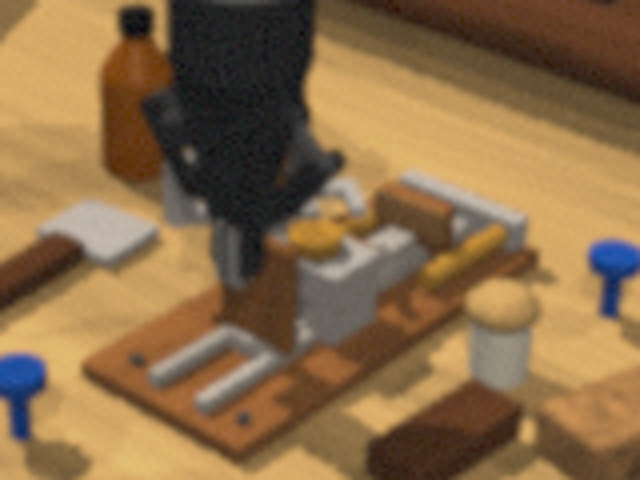

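The pin head has dropped onto the bridge at (315,237). The slide is near its end; I'll press firmly against the stop.

step_arm(
  targets=[-0.001,0.002,0,0,-0.001,0.004,0,0,-0.001,0.005,0,0,-0.001,0.005,0,0,-0.001,0.005,0,0],
)

```text
t: 7.5
tool_pos: [0.5192, -0.0597, 0.0637]
tool_rot: [-2.184, -2.237, 0.015]
contact_force: [-10.8, 1.3, 8.8]
opening: -0.0003
```

```bash
python3 look.py 8; python3 -c "
from h import *
plan(.520,-.0605,.065,91.3)
p=imaging.get_image('side');d=p['depth']
W=np.array([world(p,u,v,d[v,u]) for v in range(180,250) for u in range(300,345) if d[v,u]>0])
w=W[(W[:,2]>.04)&(W[:,2]<.08)&(W[:,1]<-.078)&(W[:,1]>-.092)&(W[:,0]<.56)]; print(len(w),w.mean(0),w.min(0),w.max(0))"
```

```text
tab 47 [-35.9  73.2 101.5]
keeper~ 0.904
plate 0 
pin 0 
t 7.6 pos [ 0.5192 -0.0597  0.0638] F [-10.72   0.79   7.66] xaxis deg 91.38 zaxis [-0.018  0.004 -1.   ]
shift [-0.0008  0.0007 -0.0013] dist 0.0016 roll for 0.0014
73 [ 0.53357935 -0.08239554  0.06083574] [ 0.52827339 -0.08512099  0.04079605] [ 0.55884701 -0.07801143  0.07987138]
```

step_arm(
  targets=[-0.001,0.003,-0.001,0,-0.001,0.006,-0.001,0,-0.001,0.008,-0.001,0,-0.001,0.008,-0.001,0,-0.001,0.008,-0.001,0],
)

```text
t: 8.07
tool_pos: [0.5192, -0.0597, 0.0639]
tool_rot: [-2.169, -2.225, 0.039]
contact_force: [-32.5, 0.8, 23.2]
opening: 0.0002
```

```bash
python3 -c "
from h import *
plan(.520,-.0605,.065,91.3)"; python3 look.py 9
```

```text
t 8.07 pos [ 0.5192 -0.0597  0.0639] F [-32.52   0.83  23.24] xaxis deg 91.45 zaxis [-0.042  0.006 -0.999]
shift [-0.0008  0.0008 -0.0012] dist 0.0016 roll for 0.0026
tab 45 [-35.8  73.1 101.3]
keeper~ 0.905
plate 0 
pin 0
```

View pics/s9.png

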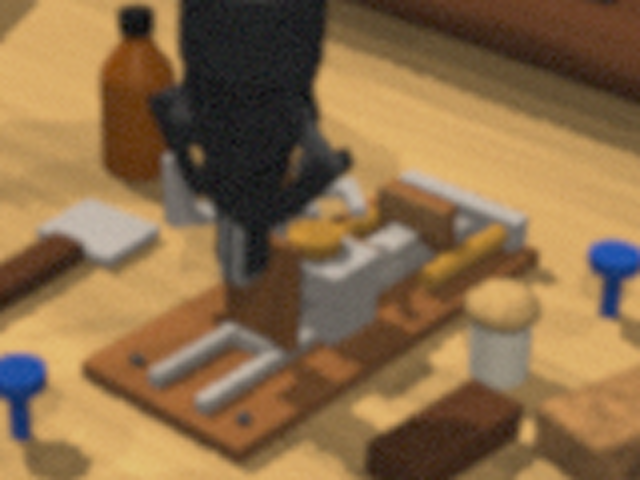

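TCP stayed at 0.5192 while the force rose to 32 N, so the slide is hard on the end stop. Now I release it and back off.

step_arm(
  targets=[0,-0.004,0,0,0,-0.02,0,0,0,-0.05,0,0,0,-0.075,0,0,0,-0.08,-0.01,0,0,-0.08,-0.04,0,0,-0.08,-0.07,0,0,-0.1,-0.1,0,0,-0.12,-0.12,0,0,-0.12,-0.12,0,0,-0.12,-0.12,0,0,-0.12,-0.12,0],
)

```text
t: 9.17
tool_pos: [0.4043, -0.0633, 0.1879]
tool_rot: [-2.169, -2.224, 0.039]
contact_force: [0.8, -1.1, 0.4]
opening: -0.0
```

```bash
python3 look.py 10; python3 -c "
from h import *
plan(.4,-.0605,.18,91.3)"; python3 look.py 11
```

```text
tab 47 [-36.   73.1 101.6]
keeper~ 0.907
plate 144 [-68.7   1.   84.7]
slide~ 21.259089084295113
pin 86 [ 0.  -0.  66.1]
t 9.27 pos [ 0.4039 -0.0631  0.1869] F [-0.09  0.13  0.31] xaxis deg 91.46 zaxis [-0.045  0.007 -0.999]
shift [ 0.0027 -0.0035  0.0071] dist 0.0084 roll for 0.0027
tab 46 [-35.7  73.1 101.4]
keeper~ 0.903
plate 144 [-68.7   1.   84.8]
slide~ 21.250758422503452
pin 86 [ 0.2 -0.4 66.3]
```

View pics/s11.png

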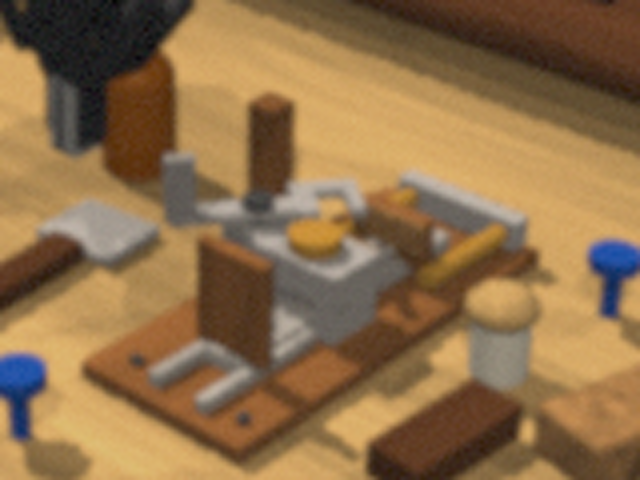

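View pics/t11.png

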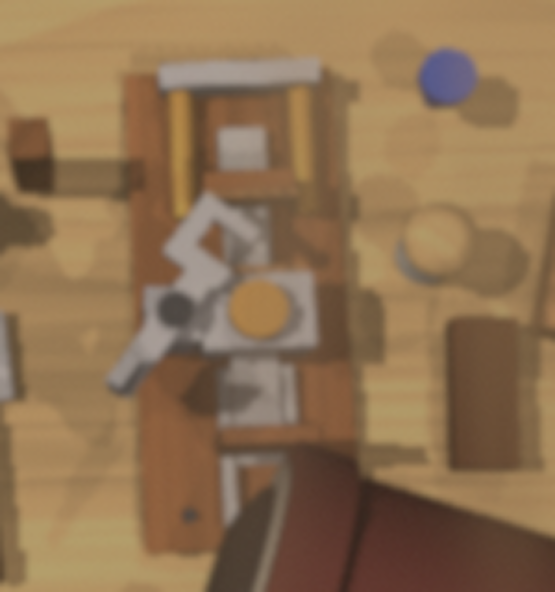

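The pin head is on the bridge (top view (260,308), z 66 mm), the fork is clear at (205,235), the slide is at ≈21 mm, and the arm is in free air.

```bash
python3 -c "
from station import ticket
print(ticket.finish_job())"
```

```text
the job is handed in; nothing more can be done
None
```

The jig is in its half-open loading position, and I handed the job in at about 9.4 s of the 42 s allowed. The hand-in gives no verdict, so the figures below are from my own camera and force readings.

- **Keeper:** With closed fingertips I pushed the tab towards jig -x. The keeper now stands at about 0.90 rad (an earlier side-camera estimate gave 0.94), with the fork clear of the brass head.
- **Slide:** I pushed the plate until the fingers stopped moving while the force rose to about 32 N, so it was on the end stop. After release it sprang back to about 21 mm, the same in two pictures taken just after it.
- **Pin:** Its top is at about 66 mm, with the head down on the bridge. I never lifted it.
- **Bystanders and arm:** The bystanders in the last views looked unmoved. I checked that by eye only, and the cup was out of frame. The arm was clear of everything, with almost no force on the tool.

No final check failed. The top camera could not see the keeper tab or the plate while the arm was in the way, so I used the side camera and the force reading for those.

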